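# Switch on the microscope lamp in order

### The arm

A 6-joint arm with a two-finger parallel gripper is mounted at the origin on the work surface. World frame = base frame: x ahead of the robot, y to its left, z up, the work surface at z = 0. Lengths are in m, angles in rad, forces in N, time in s.
With the tool pointing down it reaches from about 0.325 to 0.75 m from the base axis. Payload 7.6 kg.
Tool frame: the origin (TCP) lies on the front face of the gripper's body, between the roots of the fingers; the fingertips stand 73 mm ahead of it and the grasp point (between the pads) lies 54 mm ahead of it; z points along the fingers, y is the direction in which the jaws open and shut (so a half turn about z gives the same grasp; the last joint's range is limited). The gripper opens to 85 mm and grips with 20 to 120 N. Pads are 22 mm wide; open, the fingers measure 114 mm over their backs; the gripper's body (76 mm by 85 mm) begins 54 mm behind the grasp point. The pads swing forward as they close: fully open they stand 13 mm farther back than shut.
Start: joints at [-0.07, 0.052, 1.401, -0, 1.689, -0.07], TCP at [0.525, 0, 0.304] pointing down, gripper open.
Joint ranges: [-2.9, 2.9], [-0.91, 2.17], [0.12, 2.37], [-1.06, 4.2], [0.26, 2.73], [-2.93, 2.93]. Speed limits (rad/s): [2.57, 2.57, 3.01, 3.14, 3.14, 3.14].

### API

Orientations are given as a unit quaternion [x, y, z, w].
In Python, from cell import sensors, viewer, r gives the robot as it stands.
- The arm moves only by the tool apply_moves, never from a script. Its argument "series" is a list of rows, each an object of numbers: "rx", "ry", "rz": the turn, a rotation vector about the tool's x, y, z in rad; "dx", "dy", "dz": the shift along the tool's x, y, z in mm; "gripper": the finger opening in mm, from 0 to 85.4. A call has exactly 8 rows; each row is the pose to reach, as a shift and turn from the pose commanded when the call began, along the tool's axes at that moment; what a row does not reach only later rows make up. A row lasts 1/12 s, in which the tool goes at most 41.7 mm and 7.16 degrees, less where a joint would pass 70% of its speed; a pose out of reach is approached as far as the arm can. A call with a gripper value outside its range is refused whole. The fingers move at their own pace and stop on an object; the grip force is fixed at half the most. Time passes only in rows, so rows that repeat a pose let the fingers close, or fill a call up. It gives the time, the measured TCP pose, the force and the opening at its end, in the units of the state.
- sensors.observe(): the state, without advancing time (a new reading comes with each control period).
- viewer.camera(name): name is "scene" or "side" or "wrist"; returns a dict with "pixels" (480x640x3 uint8, red, green, blue), "K" (3x3 intrinsics, pixels), "k1" (the pictures are not rectified: a ray, as slopes to the right and down, at radius r is drawn at 1 + k1 r^2 times it, then the intrinsics apply), "origin" and "attitude" of the camera in the world. Camera axes: x right, y up, looking along -z (the intrinsics and any distortion apply to the point x, -y, -z); pixel columns grow to the right and rows downward; lengths in m; the calibration is good to about 2 mm. A picture is of the moment at which its call begins. There is no depth.
- r.close_job(): hands the job in, once; it reports no verdict.
The state is a dict: "clock": time; "q": joint angles; "joint_vel": joint speeds; "joint_torque": joint torques, N m; "tool_pos": TCP position; "tcp_rot": TCP orientation; "wrist_force": force on the tool from outside, world axes, zero at the start; "torque": the same for the moment, N m; "gripper_width": finger opening in m.
Only numpy, scipy, OpenCV 4.12 (cv2) and the standard library are available. Lean on these libraries where they do the work, as an engineer would, in place of code of your own. Each camera call takes 0.05 s, during which the arm holds its last target.

### The job

Get the microscope lamp going, using the fingertips only: first push the blue-fronted filter cassette fully home into the lamp unit, then press the white-barred end of the power rocker on top of the unit all the way down so that it stays on, and last press the green button on the control pad fully down and let it spring back. Keep to that order, do not press the white or the red button, and neither pick up nor knock about any of the loose things lying around.

Things in the scene. Friction and masses are not known exactly. Their poses are not given: they have to be found in the camera images.
- lamp_unit: Cream lamp unit, a fixed box 200 (x) by 220 (y) by 85 mm high; origin under its centre on the table. Its -x face is the front, turned roughly towards the robot; its yaw varies by up to 0.25 rad. A 45 mm black and metal snout sticks out behind it.
- cassette (a joint): How far the filter cassette is pushed in, in m: 0 = sticking out 47 mm from the unit's front, 0.045 = fully home, its blue front then 2 mm proud of the unit's front face. It starts between 0 and 0.02, slides along the unit's +x against about 2 N of friction and stays where it is left.
- cassette_face (a point): Centre of the blue front plate (outer surface, 94 mm wide, 52 mm high) of the filter cassette, 49 mm above the table (plate from 23 to 75 mm high). Its axes are those of the lamp unit: push along +x.
- rocker (a joint): Power rocker on top of the lamp unit, in rad: 0 = off (the far, white-barred end stands up), 0.3 = on (white-barred end fully down). It starts between 0 and 0.04. Pressing at its on end takes about 3 to 4 N; it stays where it is left.
- rocker_on_end (a point): Spot to press on the top surface of the rocker's on end (far from the robot, marked with a white bar), 20 mm from the pivot. The dark grey rocker is 60 mm long (unit's x) and 34 mm wide, in a black frame in the middle of the unit's top, its pivot 99 mm above the table. The spot goes down about 6 mm, from about 109 to 103 mm, as it is switched on.
- pad: Cream control pad, a fixed slab 110 (x) by 210 (y) by 28 mm high; origin under its centre; yaw varies by up to 0.25 rad. It carries three round buttons in a row, 62 mm apart, in any order of colour.
- green (a joint): How far the green button is pressed, in m: 0 = up, 0.006 = fully down, which takes 5 N; a spring lifts it again.
- green_top (a point): Centre of the top of the green start button, the one to press: diameter 32 mm, top 50 mm above the table, moves straight down 6 mm into a black collar of diameter 48 mm whose rim is 40 mm above the table.
- white (a joint): How far the white button is pressed, in m: 0 = up, 0.006 = fully down, which takes 5 N; a spring lifts it again.
- white_top (a point): Centre of the top of the white button, not to be pressed: diameter 32 mm, top 50 mm above the table, moves straight down 6 mm into a black collar of diameter 48 mm whose rim is 40 mm above the table.
- red (a joint): How far the red button is pressed, in m: 0 = up, 0.006 = fully down, which takes 5 N; a spring lifts it again.
- red_top (a point): Centre of the top of the red button, not to be pressed: diameter 32 mm, top 50 mm above the table, moves straight down 6 mm into a black collar of diameter 48 mm whose rim is 40 mm above the table.
- objective_mid (a point): Loose steel microscope objective, diameter 24, 42 mm high, standing on the lamp unit's top towards a rear corner; point at its centre, half-way up. Leave it where it is.
- oil_bottle_mid (a point): Loose small amber bottle with a black cap, diameter 32, 62 mm high, on the table near the gap between unit and pad; point at its centre, half-way up. Leave it where it is.
- slide_box_mid (a point): Loose closed orange and yellow slide box, 100 by 80 by 34 mm, on the table; point at its centre, half-way up. Leave it where it is.
- dish_mid (a point): Loose flat clear dish, diameter 60, 12 mm high, on the table; point at its centre, half-way up. Leave it where it is.
- stain_jar_mid (a point): Loose green square glass jar with a white lid, 48 by 48 by 64 mm, on the table behind the work; point at its centre, half-way up. Leave it where it is.
- filter_cell_mid (a point): Loose black ring-mounted round blue filter, diameter 40, 8 mm high, lying on the table in front of the control pad; point at its centre, half-way up. Leave it where it is.

How it is judged:
On the way, in this order (a step that is already met when the one before it is completed fails the run):
1. filter cassette pushed fully home (value of joint cassette above 0.042 m), for 0.1 s.
2. power rocker switched on (value of joint cassette above 0.042 m and value of joint rocker above 0.25 rad), for 0.1 s.
3. green button pressed fully down (all of step 2 and value of joint green above 0.0045 m), for 0.05 s.
4. green button sprung back (value of joint green below 0.0015 m), for 0.1 s.
At the end, for the whole second after the job is handed in: The cassette is within 3 mm of fully home, the rocker is on (past 0.25 of 0.3 rad), all three buttons are up (within 1.5 mm), and every loose thing is within 20 mm of where it started (all of step 2 and value of joint each of green, white, red below 0.0015 m and distance of each of objective_mid, oil_bottle_mid, slide_box_mid, dish_mid, stain_jar_mid, filter_cell_mid from where it was at the start of the episode below 0.02 m); the robot touches nothing.
It fails at once if the rocker is switched on before the cassette is home (value of joint rocker above 0.2 rad and value of joint cassette below 0.038 m).
It fails at once if the green button is pressed before the rocker is on (value of joint green above 0.003 m and value of joint rocker below 0.2 rad).
It fails at once if the white button is pressed (value of joint white above 0.003 m).
It fails at once if the red button is pressed (value of joint red above 0.003 m).
It fails at once if a loose thing is lifted, carried or knocked about (moved more than 20 mm) (distance of any of objective_mid, oil_bottle_mid, slide_box_mid, dish_mid, stain_jar_mid, filter_cell_mid from where it was at the start of the episode above 0.02 m).
It also fails if it takes over 48 s, if anything falls off the work surface, if the arm or the gripper's body presses on something with over 40 N, if the wrist force passes 120 N, or if a joint passes its speed limit or range.

## Working session

There is one attempt and no reset: what is moved stays moved. The work goes in short steps, Python scripts to look and compute and a tool call to move; the robot and the scene stay as the last step left them, time stands still between calls to the robot, and variables do not carry over. Pictures are saved under pics/ and viewed, and the job is handed in when it is done.

Besides the shell and the picture viewer there is one more tool, called after ">>>" by a JSON object that holds its "method" and its "body", one argument or row to a line. apply_moves: Moves the arm, as the interface text tells. Its arguments: {"type":"object","properties":{"series":{"type":"array","items":{"type":"object","properties":{"rx":{"type":"number"},"ry":{"type":"number"},"rz":{"type":"number"},"dx":{"type":"number"},"dy":{"type":"number"},"dz":{"type":"number"},"gripper":{"type":"number"}}}}},"required":["series"]}

```bash
mkdir -p pics; ls; python3 - <<'E'
from cell import sensors, viewer, r
import cv2
print(sensors.observe())
for n in ("scene","side","wrist"):
    c=viewer.camera(n)
    cv2.imwrite(f"pics/{n}0.png",c["pixels"][:,:,::-1])
    print(n,c["K"],c["k1"],c["origin"],c["attitude"])
E
```

```text
pics
{'clock': 0.0, 'q': array([-7.02809597e-02,  5.28472950e-02,  1.40170243e+00,  1.45068561e-05,
        1.68862652e+00, -7.02812761e-02]), 'joint_vel': array([ 0.00092102, -0.00027425, -0.00137912,  0.00071355,  0.00123066,
       -0.00212864]), 'joint_torque': array([ 8.02730119e-04, -3.81666934e+01, -3.60182977e+01,  8.43031398e-05,
        6.19437444e-03, -2.66336252e-05]), 'tool_pos': array([5.24814794e-01, 4.89828666e-05, 3.03078090e-01]), 'tcp_rot': array([ 7.07105849e-01,  7.07107270e-01, -5.13745234e-04, -6.02541472e-04]), 'wrist_force': array([ 0.59750278, -0.21131364, -0.86049183]), 'torque': array([-0.00955878,  0.03157218, -0.00701766]), 'gripper_width': 0.08536051543992772}
scene [[618.53392227   0.         322.4713007 ]
 [  0.         618.53392227 239.2992639 ]
 [  0.           0.           1.        ]] 0.04229967901133862 [ 1.12655151 -0.60696929  1.08392029] [0.31384874 0.11527965 0.33616263 0.88045684]
side [[518.42886068   0.         323.18807096]
 [  0.         518.42886068 248.43147529]
 [  0.           0.           1.        ]] -0.09229167796462195 [0.48112644 0.85737447 1.01271184] [-0.01924099  0.37473239  0.92439175 -0.06859529]
wrist [[428.51781599   0.         322.91909125]
 [  0.         428.51781599 244.88684618]
 [  0.           0.           1.        ]] -0.10259725830696081 [0.52521689 0.07099981 0.37378081] [-1.39990545e-01  3.10725541e-04  3.67882709e-04  9.90152723e-01]
```

View pics/scene0.png

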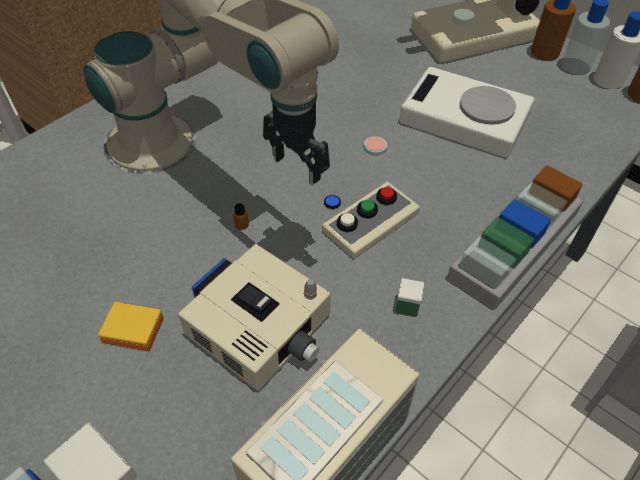

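View pics/side0.png

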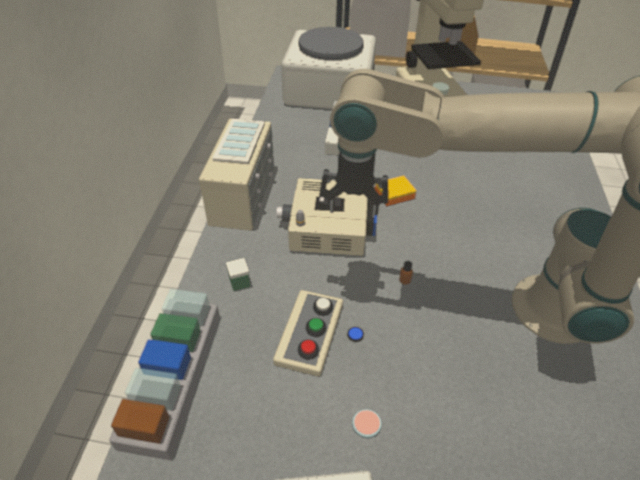

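View pics/wrist0.png

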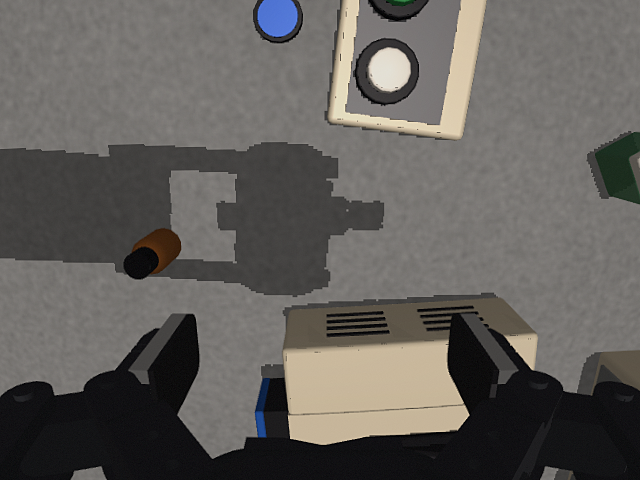

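The scene view shows the cassette's blue edge at (212,278), the rocker at (256,300) with its white bar near (264,302), the green button at (367,206), white at (347,220) and red at (387,194). In the side view the gripper partly hides the unit, and green is at (316,326). Next I'll measure these.

```bash
cat > h.py <<'E'
import numpy as np, cv2
from scipy.spatial.transform import Rotation as R
def ray(c,p):
    u=cv2.undistortPoints(np.array(p,float).reshape(1,1,2),c["K"],np.array([c["k1"],0,0,0.]))[0,0]
    return np.array(c["origin"]),R.from_quat(c["attitude"]).apply([u[0],-u[1],-1])
def onz(c,p,z):
    o,d=ray(c,p); return o+d*(z-o[2])/d[2]
def proj(c,P):
    v=R.from_quat(c["attitude"]).inv().apply(np.array(P)-c["origin"])
    return cv2.projectPoints(np.array([[v[0],-v[1],-v[2]]]),np.zeros(3),np.zeros(3),c["K"],np.array([c["k1"],0,0,0.]))[0].ravel()
def tri(c1,p1,c2,p2):
    o1,d1=ray(c1,p1);o2,d2=ray(c2,p2);d1/=np.linalg.norm(d1);d2/=np.linalg.norm(d2)
    t=np.linalg.lstsq(np.c_[d1,-d2],o2-o1,rcond=None)[0]
    a,b=o1+t[0]*d1,o2+t[1]*d2
    return (a+b)/2,np.linalg.norm(a-b)
def blobs(c,lo,hi,amin=30):
    h=cv2.cvtColor(c["pixels"],cv2.COLOR_RGB2HSV)
    n,l,s,ct=cv2.connectedComponentsWithStats(cv2.inRange(h,np.array(lo),np.array(hi)))
    return [(s[i].tolist(),ct[i].round(1).tolist()) for i in range(1,n) if s[i,4]>=amin]
E
python3 - <<'E'
from cell import viewer
from h import *
s=viewer.camera("scene");d=viewer.camera("side")
for n,c in(("s",s),("d",d)):
    print(n,"green",blobs(c,(50,120,60),(75,255,255)))
    print(n,"red",blobs(c,(0,180,100),(5,255,255)))
    print(n,"blue",blobs(c,(108,150,60),(125,255,255)))
    print(n,"white",blobs(c,(0,0,190),(180,45,255)))
cv2.imwrite("pics/s1.png",cv2.resize(s["pixels"][230:400,160:350,::-1],None,fx=4,fy=4,interpolation=cv2.INTER_CUBIC)[:600,:760])
cv2.imwrite("pics/d1.png",cv2.resize(d["pixels"][150:300,240:440,::-1],None,fx=4,fy=4,interpolation=cv2.INTER_CUBIC))
E
```

```text
s green [([361, 200, 14, 12, 135], [367.3, 205.5]), ([496, 219, 38, 28, 380], [514.1, 232.6])]
s red [([381, 187, 13, 10, 104], [386.7, 191.6])]
s blue [([554, 0, 16, 9, 113], [561.6, 3.8]), ([588, 0, 21, 23, 311], [597.5, 10.2]), ([623, 12, 17, 24, 284], [632.4, 24.1]), ([325, 196, 14, 10, 117], [331.9, 200.4]), ([500, 200, 51, 47, 1057], [525.9, 219.0]), ([192, 258, 34, 38, 130], [207.2, 274.8]), ([27, 470, 13, 10, 48], [32.7, 475.1])]
s white [([614, 26, 26, 16, 145], [625.2, 35.2]), ([404, 67, 130, 74, 3086], [465.8, 103.6]), ([0, 142, 9, 7, 42], [3.0, 144.5]), ([619, 188, 21, 15, 161], [630.4, 194.1]), ([604, 195, 36, 44, 976], [624.7, 216.0]), ([341, 214, 13, 9, 95], [347.2, 218.0]), ([587, 223, 49, 37, 677], [607.5, 241.6]), ([628, 243, 12, 37, 263], [635.3, 263.0]), ([584, 254, 16, 13, 70], [591.2, 260.2]), ([564, 259, 41, 38, 640], [584.1, 279.1]), ([597, 272, 43, 53, 1349], [622.5, 296.5]), ([399, 279, 25, 21, 405], [411.1, 289.0]), ([534, 281, 58, 49, 1431], [563.1, 304.8]), ([586, 302, 37, 32, 601], [604.1, 317.7]), ([507, 310, 60, 56, 1751], [536.7, 337.7]), ([573, 325, 
[... 573 characters left out ...]
19, 14, 11, 114], [315.6, 323.7])]
d red [([302, 341, 13, 11, 106], [307.7, 345.7])]
d blue [([349, 328, 13, 11, 115], [355.2, 333.0]), ([140, 341, 47, 29, 977], [163.3, 354.2])]
d white [([283, 30, 91, 40, 1173], [329.8, 55.6]), ([213, 98, 52, 63, 1699], [239.6, 132.4]), ([326, 128, 12, 15, 121], [331.1, 136.3]), ([590, 153, 38, 58, 1076], [609.7, 174.5]), ([145, 199, 61, 121, 1756], [178.0, 263.5]), ([226, 259, 22, 17, 260], [236.9, 266.5]), ([317, 297, 12, 11, 97], [322.7, 302.6]), ([129, 320, 25, 36, 394], [141.5, 337.5]), ([111, 356, 28, 41, 623], [126.0, 376.6]), ([91, 397, 30, 45, 619], [105.7, 420.3]), ([73, 442, 37, 38, 852], [91.1, 461.4]), ([286, 472, 85, 8, 371], [340.3, 476.7])]
```

View pics/s1.png

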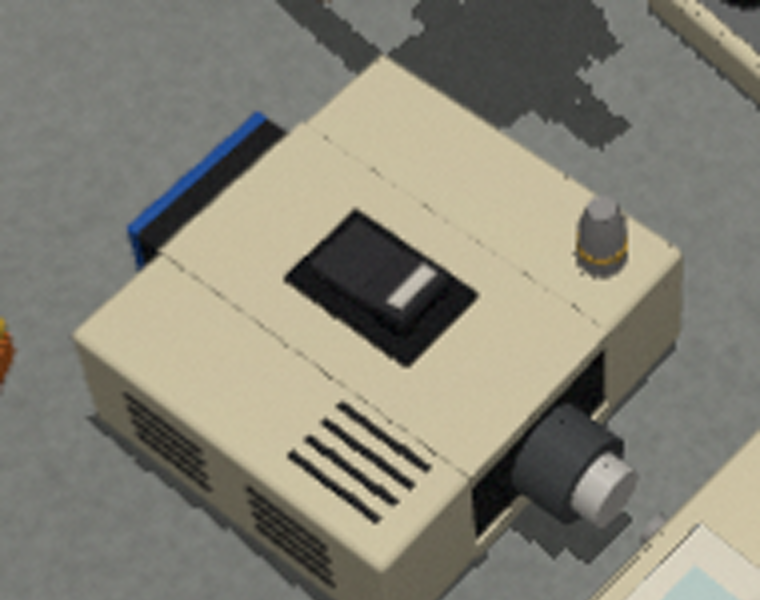

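View pics/d1.png

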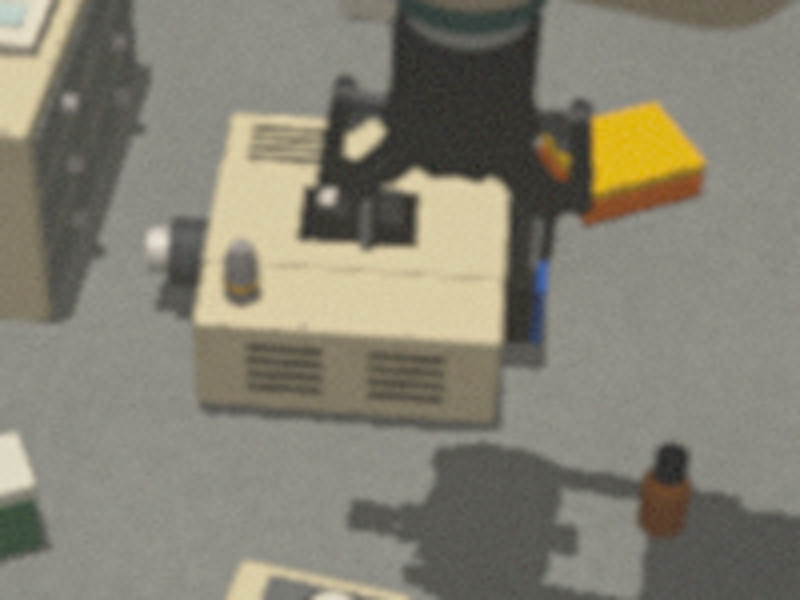

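The scene crop shows the unit's top corners at crop (383,57), (682,250), (383,573) and (75,336). The blue plate's top edge runs (130,232)–(262,115), and the white bar is at (411,287).

```bash
python3 - <<'E'
from cell import viewer
from h import *
np.set_printoptions(precision=4,suppress=True)
s=viewer.camera("scene");d=viewer.camera("side")
f=lambda u,v:(160+(u+.5)/4-.5,230+(v+.5)/4-.5)
g=lambda u,v:(240+(u+.5)/4-.5,150+(v+.5)/4-.5)
C=[onz(s,f(*p),.085) for p in((383,57),(682,250),(383,573),(75,336))]
for p in C: print(p)
print([np.linalg.norm(C[i]-C[i-1]) for i in range(4)]); m=np.mean(C,0); print("centre",m)
ax=lambda a,b:np.arctan2(*(b-a)[[1,0]])
print("yaws",ax(C[0],C[1]),ax(C[3],C[2]),ax(C[3],C[0])-np.pi/2,ax(C[2],C[1])-np.pi/2)
yaw=np.mean([ax(C[0],C[1]),ax(C[3],C[2]),ax(C[3],C[0])-np.pi/2,ax(C[2],C[1])-np.pi/2])
for nm,p,z in(("bl",(130,230),.075),("bl",(262,115),.075),("bar",(411,287),.109),("obj top",(603,208),.127)):
    P=onz(s,f(*p),z); q=P-m; print(nm,P,"unit",R.from_euler('z',-yaw).apply(q))
for p in((232,114),(196,326),(504,336)): print("side corner",onz(d,g(*p),.085))
for n,a,b in(("green",(367.3,205.5),(315.6,323.7)),("red",(386.7,191.6),(307.7,345.7)),("white",(347.2,218),(322.7,302.6))):
    print(n,*tri(s,a,d,b),onz(s,a,.05),onz(d,b,.05))
print("filter",onz(s,(331.9,200.4),.008),"bottle cap",onz(s,(240,208),.062))
print("slidebox",onz(s,(130,324),.034))
E
```

```text
[ 0.4991 -0.0974  0.085 ]
[ 0.6929 -0.0846  0.085 ]
[ 0.7076 -0.3018  0.085 ]
[ 0.5119 -0.3125  0.085 ]
[np.float64(0.21542638734822134), np.float64(0.19423971450830765), np.float64(0.2176696383467822), np.float64(0.195998095024492)]
centre [ 0.6028 -0.1991  0.085 ]
yaws 0.06617951189313295 0.054711070150671746 0.05955588384629529 0.06764318687307536
bl [ 0.4784 -0.2519  0.075 ] unit [-0.1275 -0.045  -0.01  ]
bl [ 0.4741 -0.1602  0.075 ] unit [-0.1261  0.0467 -0.01  ]
bar [ 0.6225 -0.1977  0.109 ] unit [0.0197 0.0002 0.024 ]
obj top [ 0.6677 -0.1135  0.127 ] unit [0.07   0.0814 0.042 ]
side corner [ 0.7056 -0.3004  0.085 ]
side corner [ 0.69   -0.0813  0.085 ]
side corner [ 0.4933 -0.1033  0.085 ]
green [0.5824 0.1689 0.0468] 0.0021357224413508283 [0.5851 0.1667 0.05  ] [0.5811 0.1706 0.05  ]
red [0.5899 0.231  0.0486] 0.0010107372300701657 [0.5911 0.23   0.05  ] [0.5893 0.2317 0.05  ]
white [0.5745 0.1081 0.0495] 0.0015224685451359825 [0.5756 0.1079 0.05  ] [0.5738 0.1081 0.05  ]
filter [0.4908 0.1548 0.008 ] bottle cap [ 0.3867 -0.0371  0.062 ]
slidebox [ 0.4289 -0.3753  0.034 ]
```

Sizes and spacings check out: the unit measures about 195×216 mm with rounded edges, yaw is about 0.062, and the buttons are 62 mm apart. The face is at unit x≈-0.127. I'll close the fingers and turn the jaws parallel to the unit's front while moving in front of the cassette.

>>> {"method": "apply_moves", "body": {
  "series": [
    {"dx": -25,"dy": -11,"rz": -0.12,"gripper": 0},
    {"dx": -50,"dy": -22,"rz": -0.24,"gripper": 0},
    {"dx": -80,"dy": -33,"rz": -0.36,"gripper": 0},
    {"dx": -110,"dy": -45,"rz": -0.48,"gripper": 0},
    {"dx": -140,"dy": -57,"rz": -0.6,"gripper": 0},
    {"dx": -170,"dy": -69,"rz": -0.72,"gripper": 0},
    {"dx": -195,"dy": -80,"rz": -0.84,"gripper": 0},
    {"dx": -209,"dy": -87,"rz": -0.95,"gripper": 0}
  ]
}}

```text
schema error: expected keys rx, ry, rz, dx, dy, dz, gripper
```

>>> {"method": "apply_moves", "body": {
  "series": [
    {"rz": -0.1,"dz": 10,"gripper": 0},
    {"rz": -0.2,"dz": 25,"gripper": 0},
    {"rz": -0.3,"dz": 45,"gripper": 0},
    {"rz": -0.42,"dz": 65,"gripper": 0},
    {"rz": -0.54,"dz": 80,"gripper": 0},
    {"rz": -0.64,"dz": 95,"gripper": 0},
    {"rz": -0.684,"dz": 100,"gripper": 0},
    {"rz": -0.684,"dz": 100,"gripper": 0}
  ]
}}

```text
schema error: expected keys rx, ry, rz, dx, dy, dz, gripper
```

```bash
python3 - <<'E'
from cell import viewer,sensors
from h import *
o=sensors.observe();print(o['clock'],o['tool_pos'],R.from_quat(o['tcp_rot']).as_matrix().round(3),o['wrist_force'],o['gripper_width'])
for n in("scene","side","wrist"):
    c=viewer.camera(n);cv2.imwrite(f"pics/{n}2.png",c["pixels"][:,:,::-1])
E
```

```text
0.35 [5.24970444e-01 1.14913040e-05 3.03742998e-01] [[-0.  1. -0.]
 [ 1.  0.  0.]
 [ 0. -0. -1.]] [-0.77154806  0.05095553  0.14507182] 0.08541112599684605
```

All the keys are needed in every row.

>>> {"method": "apply_moves", "body": {
  "series": [
    {"rx": 0,"ry": 0,"dz": 0,"dx": -25,"dy": -11,"rz": -0.12,"gripper": 0},
    {"rx": 0,"ry": 0,"dz": 0,"dx": -50,"dy": -22,"rz": -0.24,"gripper": 0},
    {"rx": 0,"ry": 0,"dz": 0,"dx": -80,"dy": -33,"rz": -0.36,"gripper": 0},
    {"rx": 0,"ry": 0,"dz": 0,"dx": -110,"dy": -45,"rz": -0.48,"gripper": 0},
    {"rx": 0,"ry": 0,"dz": 0,"dx": -140,"dy": -57,"rz": -0.6,"gripper": 0},
    {"rx": 0,"ry": 0,"dz": 0,"dx": -170,"dy": -69,"rz": -0.72,"gripper": 0},
    {"rx": 0,"ry": 0,"dz": 0,"dx": -195,"dy": -80,"rz": -0.84,"gripper": 0},
    {"rx": 0,"ry": 0,"dz": 0,"dx": -209,"dy": -87,"rz": -0.95,"gripper": 0}
  ]
}}

```text
clock: 1.17
tool_pos: [0.4368, -0.2113, 0.304]
tcp_rot: [0.304, 0.953, -0.0, 0.0]
wrist_force: [-0.7, 0.7, -0.4]
gripper_width: 0.0002
```

>>> {"method": "apply_moves", "body": {
  "series": [
    {"rx": 0,"ry": 0,"dx": 0,"dy": 0,"rz": -0.1,"dz": 10,"gripper": 0},
    {"rx": 0,"ry": 0,"dx": 0,"dy": 0,"rz": -0.2,"dz": 25,"gripper": 0},
    {"rx": 0,"ry": 0,"dx": 0,"dy": 0,"rz": -0.3,"dz": 45,"gripper": 0},
    {"rx": 0,"ry": 0,"dx": 0,"dy": 0,"rz": -0.42,"dz": 65,"gripper": 0},
    {"rx": 0,"ry": 0,"dx": 0,"dy": 0,"rz": -0.54,"dz": 80,"gripper": 0},
    {"rx": 0,"ry": 0,"dx": 0,"dy": 0,"rz": -0.64,"dz": 95,"gripper": 0},
    {"rx": 0,"ry": 0,"dx": 0,"dy": 0,"rz": -0.684,"dz": 100,"gripper": 0},
    {"rx": 0,"ry": 0,"dx": 0,"dy": 0,"rz": -0.684,"dz": 100,"gripper": 0}
  ]
}}

```text
clock: 1.83
tool_pos: [0.4374, -0.2086, 0.2022]
tcp_rot: [-0.032, 0.999, 0.001, -0.001]
wrist_force: [-0.3, 0.3, 0.9]
gripper_width: -0.0002
```

```bash
python3 - <<'E'
from cell import viewer,sensors
from h import *
o=sensors.observe();print(o['clock'],o['tool_pos'],R.from_quat(o['tcp_rot']).as_matrix().round(3),o['wrist_force'],o['gripper_width'])
for n in("scene","side","wrist"):
    c=viewer.camera(n);cv2.imwrite(f"pics/{n}2.png",c["pixels"][:,:,::-1])
E
```

```text
1.8333 [ 0.43740713 -0.20864005  0.20216286] [[-0.998 -0.065 -0.003]
 [-0.065  0.998  0.002]
 [ 0.003  0.002 -1.   ]] [-0.34889203  0.29977316  0.89712279] -0.00020228412381855044
```

View pics/side2.png

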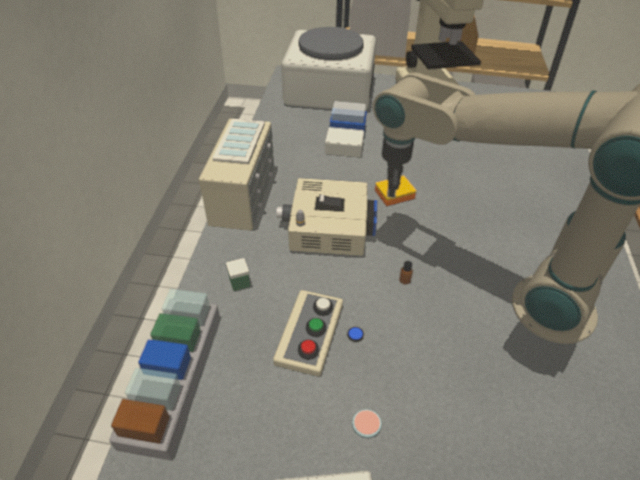

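View pics/wrist2.png

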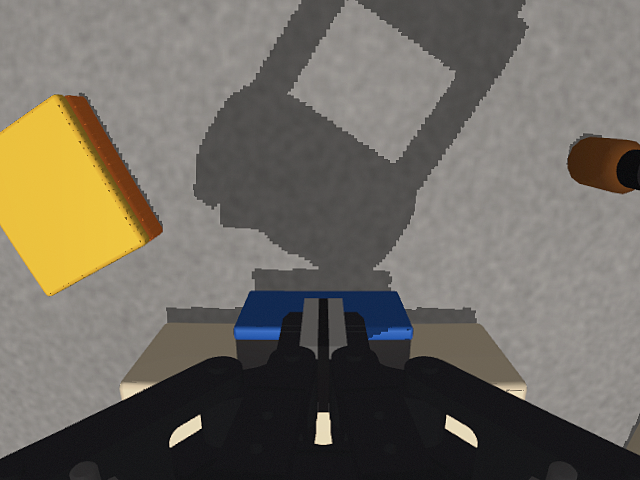

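The fingers are centred on the blue plate (plate spans columns 235–412, fingers at 323). Now I'll descend, then push along -tool x.

>>> {"method": "apply_moves", "body": {
  "series": [
    {"rx": 0,"ry": 0,"rz": 0,"dx": 0,"dy": 0,"dz": 15,"gripper": 0},
    {"rx": 0,"ry": 0,"rz": 0,"dx": 0,"dy": 0,"dz": 35,"gripper": 0},
    {"rx": 0,"ry": 0,"rz": 0,"dx": 0,"dy": 0,"dz": 55,"gripper": 0},
    {"rx": 0,"ry": 0,"rz": 0,"dx": 0,"dy": 0,"dz": 72,"gripper": 0},
    {"rx": 0,"ry": 0,"rz": 0,"dx": 0,"dy": 0,"dz": 84,"gripper": 0},
    {"rx": 0,"ry": 0,"rz": 0,"dx": -6,"dy": 0,"dz": 84,"gripper": 0},
    {"rx": 0,"ry": 0,"rz": 0,"dx": -14,"dy": 0,"dz": 84,"gripper": 0},
    {"rx": 0,"ry": 0,"rz": 0,"dx": -20,"dy": 0,"dz": 84,"gripper": 0}
  ]
}}

```text
clock: 2.65
tool_pos: [0.4596, -0.208, 0.1216]
tcp_rot: [-0.031, 1.0, -0.001, 0.001]
wrist_force: [-3.1, -0.8, -1.2]
gripper_width: -0.0002
```

>>> {"method": "apply_moves", "body": {
  "series": [
    {"rx": 0,"ry": 0,"rz": 0,"dx": -4,"dy": 0,"dz": 0,"gripper": 0},
    {"rx": 0,"ry": 0,"rz": 0,"dx": -8,"dy": 0,"dz": 0,"gripper": 0},
    {"rx": 0,"ry": 0,"rz": 0,"dx": -12,"dy": 0,"dz": 0,"gripper": 0},
    {"rx": 0,"ry": 0,"rz": 0,"dx": -16,"dy": 0,"dz": 0,"gripper": 0},
    {"rx": 0,"ry": 0,"rz": 0,"dx": -20,"dy": 0,"dz": 0,"gripper": 0},
    {"rx": 0,"ry": 0,"rz": 0,"dx": -24,"dy": 0,"dz": 0,"gripper": 0},
    {"rx": 0,"ry": 0,"rz": 0,"dx": -26,"dy": 0,"dz": 0,"gripper": 0},
    {"rx": 0,"ry": 0,"rz": 0,"dx": -26,"dy": 0,"dz": 0,"gripper": 0}
  ]
}}

```text
clock: 3.32
tool_pos: [0.4844, -0.206, 0.1199]
tcp_rot: [-0.032, 0.999, 0.0, 0.0]
wrist_force: [0.2, -0.3, -0.3]
gripper_width: 0.0003
```

```bash
python3 - <<'E'
from cell import viewer,sensors
from h import *
o=sensors.observe();print(o['clock'],o['tool_pos'],o['wrist_force'])
for n in("scene","side"):
    c=viewer.camera(n);cv2.imwrite(f"pics/{n}3.png",cv2.resize(c["pixels"][150:350,160:420,::-1],None,fx=3,fy=3))
E
```

```text
3.3167 [ 0.48442698 -0.20596089  0.11987261] [ 0.18381704 -0.25945635 -0.33306286]
```

View pics/scene3.png

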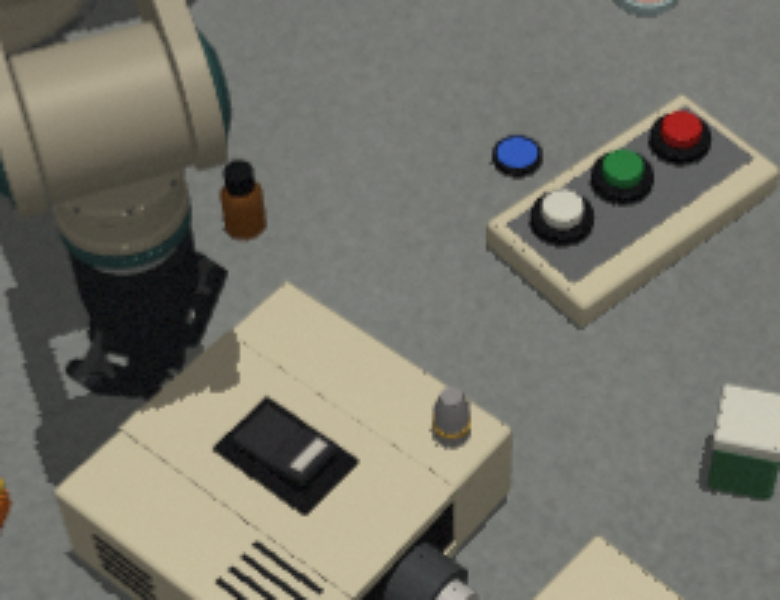

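View pics/side3.png

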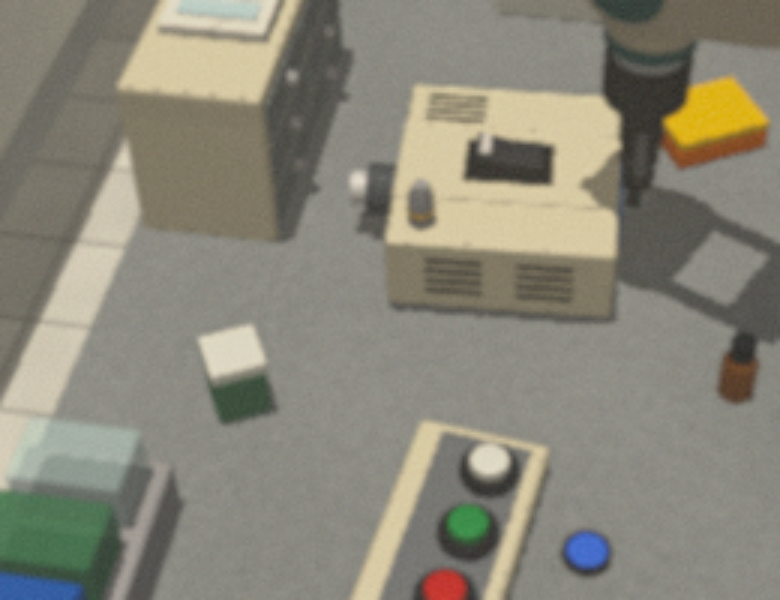

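The plate is nearly flush with the front. I'll go on in small steps until the end stop shows in the force.

>>> {"method": "apply_moves", "body": {
  "series": [
    {"rx": 0,"ry": 0,"rz": 0,"dx": -1,"dy": 0,"dz": 0,"gripper": 0},
    {"rx": 0,"ry": 0,"rz": 0,"dx": -2,"dy": 0,"dz": 0,"gripper": 0},
    {"rx": 0,"ry": 0,"rz": 0,"dx": -3,"dy": 0,"dz": 0,"gripper": 0},
    {"rx": 0,"ry": 0,"rz": 0,"dx": -4,"dy": 0,"dz": 0,"gripper": 0},
    {"rx": 0,"ry": 0,"rz": 0,"dx": -5,"dy": 0,"dz": 0,"gripper": 0},
    {"rx": 0,"ry": 0,"rz": 0,"dx": -6,"dy": 0,"dz": 0,"gripper": 0},
    {"rx": 0,"ry": 0,"rz": 0,"dx": -6,"dy": 0,"dz": 0,"gripper": 0},
    {"rx": 0,"ry": 0,"rz": 0,"dx": -6,"dy": 0,"dz": 0,"gripper": 0}
  ]
}}

```text
clock: 4.08
tool_pos: [0.4866, -0.2059, 0.1198]
tcp_rot: [-0.031, 0.999, 0.001, -0.005]
wrist_force: [-25.1, 1.0, 15.3]
gripper_width: -0.0003
```

The force jumped to 25 N, so it has hit a stop. I'll back off and check by eye that this is the cassette's home stop.

>>> {"method": "apply_moves", "body": {
  "series": [
    {"rx": 0,"ry": 0,"rz": 0,"dx": 0,"dy": 0,"dz": 0,"gripper": 0},
    {"rx": 0,"ry": 0,"rz": 0,"dx": 8,"dy": 0,"dz": 0,"gripper": 0},
    {"rx": 0,"ry": 0,"rz": 0,"dx": 20,"dy": 0,"dz": 0,"gripper": 0},
    {"rx": 0,"ry": 0,"rz": 0,"dx": 35,"dy": 0,"dz": -10,"gripper": 0},
    {"rx": 0,"ry": 0,"rz": 0,"dx": 45,"dy": 0,"dz": -35,"gripper": 0},
    {"rx": 0,"ry": 0,"rz": 0,"dx": 45,"dy": 0,"dz": -65,"gripper": 0},
    {"rx": 0,"ry": 0,"rz": 0,"dx": 45,"dy": 0,"dz": -90,"gripper": 0},
    {"rx": 0,"ry": 0,"rz": 0,"dx": 45,"dy": 0,"dz": -100,"gripper": 0}
  ]
}}

```text
clock: 4.75
tool_pos: [0.446, -0.2091, 0.2241]
tcp_rot: [-0.032, 0.999, -0.002, 0.003]
wrist_force: [0.6, -0.7, -0.3]
gripper_width: -0.0
```

```bash
python3 - <<'E'
from cell import viewer,sensors
from h import *
o=sensors.observe();print(o['clock'],o['tool_pos'],o['wrist_force'])
c=viewer.camera("wrist");cv2.imwrite("pics/wrist4.png",c["pixels"][:,:,::-1])
for n in("scene","side"):
    c=viewer.camera(n);cv2.imwrite(f"pics/{n}4.png",cv2.resize(c["pixels"][150:350,160:420,::-1],None,fx=3,fy=3))
    print(blobs(c,(108,150,40),(125,255,255),8))
E
```

```text
4.75 [ 0.44595193 -0.20908691  0.22412784] [ 0.55902543 -0.715281   -0.25655434]
[([554, 0, 16, 9, 112], [561.7, 3.8]), ([588, 0, 21, 23, 306], [597.7, 10.2]), ([623, 12, 17, 24, 278], [632.6, 24.1]), ([326, 196, 13, 10, 116], [332.0, 200.4]), ([500, 200, 51, 45, 1048], [525.8, 218.9]), ([27, 470, 13, 10, 49], [32.7, 475.1])]
[([349, 328, 13, 11, 111], [355.2, 332.9]), ([140, 341, 47, 29, 969], [163.2, 354.2])]
```

View pics/wrist4.png

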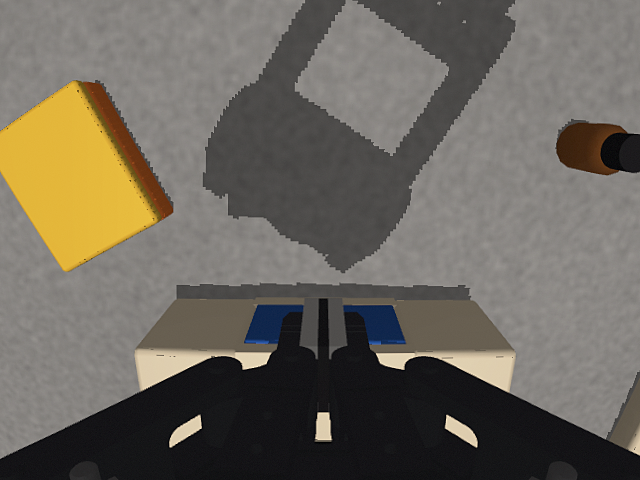

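View pics/side4.png

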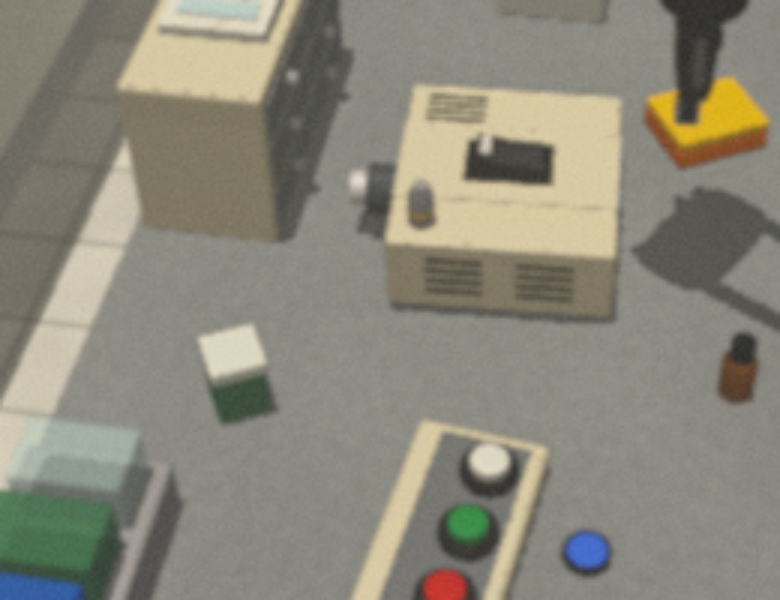

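View pics/scene4.png

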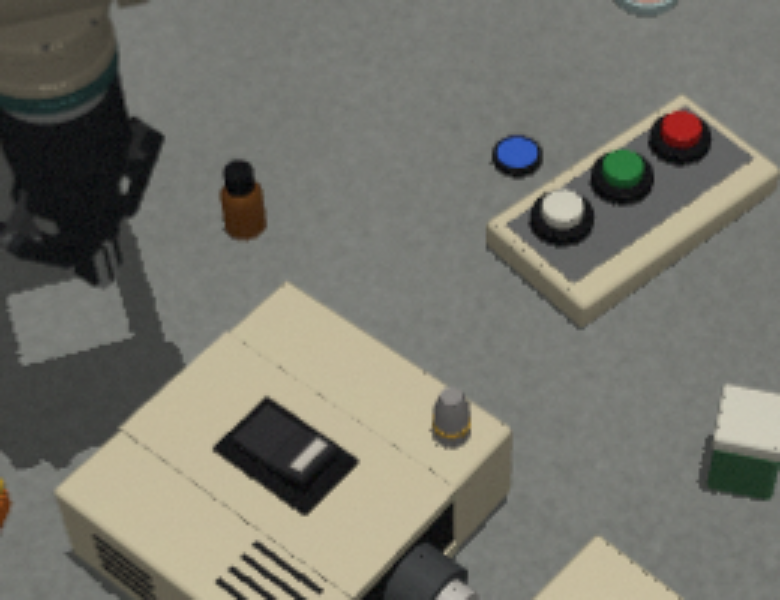

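The cassette's front is now flush: it no longer shows in the scene or side view, and the wrist view shows it set in the front face. Nothing loose has moved. Next I'll move over the white-barred end.

>>> {"method": "apply_moves", "body": {
  "series": [
    {"rx": 0,"ry": 0,"rz": 0,"dx": -20,"dy": 0,"dz": 0,"gripper": 0},
    {"rx": 0,"ry": 0,"rz": 0,"dx": -50,"dy": 0,"dz": 0,"gripper": 0},
    {"rx": 0,"ry": 0,"rz": 0,"dx": -85,"dy": 0,"dz": 0,"gripper": 0},
    {"rx": 0,"ry": 0,"rz": 0,"dx": -120,"dy": 0,"dz": 0,"gripper": 0},
    {"rx": 0,"ry": 0,"rz": 0,"dx": -150,"dy": 0,"dz": 0,"gripper": 0},
    {"rx": 0,"ry": 0,"rz": 0,"dx": -172,"dy": 0,"dz": 10,"gripper": 0},
    {"rx": 0,"ry": 0,"rz": 0,"dx": -181,"dy": 0,"dz": 20,"gripper": 0},
    {"rx": 0,"ry": 0,"rz": 0,"dx": -181,"dy": 0,"dz": 25,"gripper": 0}
  ]
}}

```text
clock: 5.57
tool_pos: [0.626, -0.1961, 0.1896]
tcp_rot: [-0.032, 0.999, 0.001, -0.003]
wrist_force: [0.4, 0.8, -0.8]
gripper_width: -0.0003
```

```bash
python3 - <<'E'
from cell import viewer,sensors
from h import *
o=sensors.observe();print(o['clock'],o['tool_pos'],o['wrist_force'])
M=R.from_quat(o['tcp_rot']).as_matrix();tip=o['tool_pos']+M[:,2]*.073
print("tip",tip,"unit",R.from_euler('z',-.062).apply(tip-[.6028,-.1991,0]))
for n in("scene","side"):
    c=viewer.camera(n);cv2.imwrite(f"pics/{n}5.png",cv2.resize(c["pixels"][150:350,160:420,::-1],None,fx=3,fy=3))
E
```

```text
5.5667 [ 0.62603907 -0.1960555   0.18955101] [ 0.44256433  0.79142341 -0.83275852]
tip [ 0.62562112 -0.19587464  0.11655243] unit [0.02297712 0.00180516 0.11655243]
```

View pics/scene5.png

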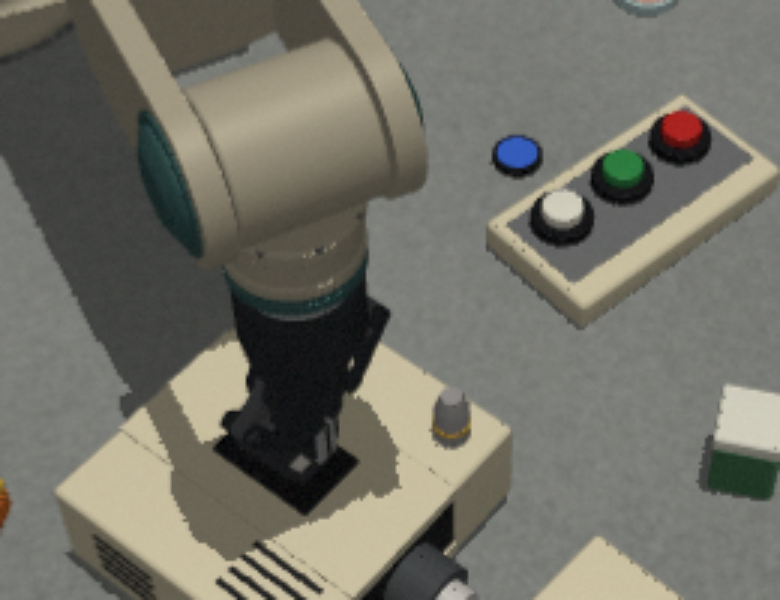

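View pics/side5.png

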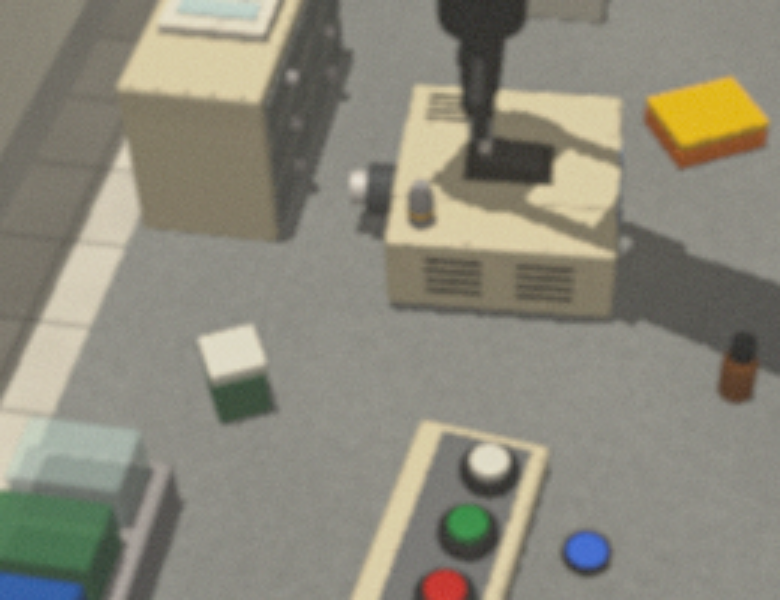

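The tips are over the white bar, at unit (0.023, 0.002) and z 0.117. I'll press down gently.

>>> {"method": "apply_moves", "body": {
  "series": [
    {"rx": 0,"ry": 0,"rz": 0,"dx": 0,"dy": 0,"dz": 2,"gripper": 0},
    {"rx": 0,"ry": 0,"rz": 0,"dx": 0,"dy": 0,"dz": 4,"gripper": 0},
    {"rx": 0,"ry": 0,"rz": 0,"dx": 0,"dy": 0,"dz": 6,"gripper": 0},
    {"rx": 0,"ry": 0,"rz": 0,"dx": 0,"dy": 0,"dz": 8,"gripper": 0},
    {"rx": 0,"ry": 0,"rz": 0,"dx": 0,"dy": 0,"dz": 9,"gripper": 0},
    {"rx": 0,"ry": 0,"rz": 0,"dx": 0,"dy": 0,"dz": 10,"gripper": 0},
    {"rx": 0,"ry": 0,"rz": 0,"dx": 0,"dy": 0,"dz": 11,"gripper": 0},
    {"rx": 0,"ry": 0,"rz": 0,"dx": 0,"dy": 0,"dz": 11,"gripper": 0}
  ]
}}

```text
clock: 6.33
tool_pos: [0.6256, -0.1971, 0.1838]
tcp_rot: [-0.032, 1.0, 0.0, -0.0]
wrist_force: [0.5, -0.7, -0.9]
gripper_width: 0.0001
```

>>> {"method": "apply_moves", "body": {
  "series": [
    {"rx": 0,"ry": 0,"rz": 0,"dx": 0,"dy": 0,"dz": 1,"gripper": 0},
    {"rx": 0,"ry": 0,"rz": 0,"dx": 0,"dy": 0,"dz": 2,"gripper": 0},
    {"rx": 0,"ry": 0,"rz": 0,"dx": 0,"dy": 0,"dz": 3,"gripper": 0},
    {"rx": 0,"ry": 0,"rz": 0,"dx": 0,"dy": 0,"dz": 4,"gripper": 0},
    {"rx": 0,"ry": 0,"rz": 0,"dx": 0,"dy": 0,"dz": 5,"gripper": 0},
    {"rx": 0,"ry": 0,"rz": 0,"dx": 0,"dy": 0,"dz": 6,"gripper": 0},
    {"rx": 0,"ry": 0,"rz": 0,"dx": 0,"dy": 0,"dz": 7,"gripper": 0},
    {"rx": 0,"ry": 0,"rz": 0,"dx": 0,"dy": 0,"dz": 7,"gripper": 0}
  ]
}}

```text
clock: 7.0
tool_pos: [0.6258, -0.1971, 0.1771]
tcp_rot: [-0.032, 0.999, -0.0, 0.0]
wrist_force: [1.8, 0.1, 2.6]
gripper_width: 0.0
```

Contact: 2.6 N and moving. I'll continue to the stop.

>>> {"method": "apply_moves", "body": {
  "series": [
    {"rx": 0,"ry": 0,"rz": 0,"dx": 0,"dy": 0,"dz": 1,"gripper": 0},
    {"rx": 0,"ry": 0,"rz": 0,"dx": 0,"dy": 0,"dz": 2,"gripper": 0},
    {"rx": 0,"ry": 0,"rz": 0,"dx": 0,"dy": 0,"dz": 3,"gripper": 0},
    {"rx": 0,"ry": 0,"rz": 0,"dx": 0,"dy": 0,"dz": 4,"gripper": 0},
    {"rx": 0,"ry": 0,"rz": 0,"dx": 0,"dy": 0,"dz": 4,"gripper": 0},
    {"rx": 0,"ry": 0,"rz": 0,"dx": 0,"dy": 0,"dz": 4,"gripper": 0},
    {"rx": 0,"ry": 0,"rz": 0,"dx": 0,"dy": 0,"dz": 4,"gripper": 0},
    {"rx": 0,"ry": 0,"rz": 0,"dx": 0,"dy": 0,"dz": 4,"gripper": 0}
  ]
}}

```text
clock: 7.67
tool_pos: [0.6258, -0.1971, 0.1731]
tcp_rot: [-0.032, 0.999, -0.0, 0.0]
wrist_force: [2.6, -0.9, 3.2]
gripper_width: 0.0
```

>>> {"method": "apply_moves", "body": {
  "series": [
    {"rx": 0,"ry": 0,"rz": 0,"dx": 0,"dy": 0,"dz": 1,"gripper": 0},
    {"rx": 0,"ry": 0,"rz": 0,"dx": 0,"dy": 0,"dz": 2,"gripper": 0},
    {"rx": 0,"ry": 0,"rz": 0,"dx": 0,"dy": 0,"dz": 3,"gripper": 0},
    {"rx": 0,"ry": 0,"rz": 0,"dx": 0,"dy": 0,"dz": 3,"gripper": 0},
    {"rx": 0,"ry": 0,"rz": 0,"dx": 0,"dy": 0,"dz": 3,"gripper": 0},
    {"rx": 0,"ry": 0,"rz": 0,"dx": 0,"dy": 0,"dz": 3,"gripper": 0},
    {"rx": 0,"ry": 0,"rz": 0,"dx": 0,"dy": 0,"dz": 3,"gripper": 0},
    {"rx": 0,"ry": 0,"rz": 0,"dx": 0,"dy": 0,"dz": 3,"gripper": 0}
  ]
}}

```text
clock: 8.33
tool_pos: [0.6258, -0.1972, 0.1727]
tcp_rot: [-0.032, 0.999, -0.0, 0.001]
wrist_force: [-3.8, 2.3, 14.9]
gripper_width: 0.0003
```

It hit a hard stop at 15 N. I'll lift and check.

>>> {"method": "apply_moves", "body": {
  "series": [
    {"rx": 0,"ry": 0,"rz": 0,"dx": 0,"dy": 0,"dz": 0,"gripper": 0},
    {"rx": 0,"ry": 0,"rz": 0,"dx": 0,"dy": 0,"dz": -5,"gripper": 0},
    {"rx": 0,"ry": 0,"rz": 0,"dx": 0,"dy": 0,"dz": -20,"gripper": 0},
    {"rx": 0,"ry": 0,"rz": 0,"dx": 0,"dy": 0,"dz": -40,"gripper": 0},
    {"rx": 0,"ry": 0,"rz": 0,"dx": 0,"dy": 0,"dz": -60,"gripper": 0},
    {"rx": 0,"ry": 0,"rz": 0,"dx": 0,"dy": 0,"dz": -80,"gripper": 0},
    {"rx": 0,"ry": 0,"rz": 0,"dx": 0,"dy": 0,"dz": -95,"gripper": 0},
    {"rx": 0,"ry": 0,"rz": 0,"dx": 0,"dy": 0,"dz": -100,"gripper": 0}
  ]
}}

```text
clock: 9.0
tool_pos: [0.6256, -0.1973, 0.2719]
tcp_rot: [-0.031, 1.0, -0.0, 0.001]
wrist_force: [0.0, 0.3, -0.0]
gripper_width: 0.0003
```

```bash
python3 - <<'E'
from cell import viewer,sensors
from h import *
o=sensors.observe();print(o['clock'],o['tool_pos'],o['tcp_rot'],o['wrist_force'])
c=viewer.camera("wrist");cv2.imwrite("pics/wrist6.png",c["pixels"][:,:,::-1])
for n in("scene","side"):
    c=viewer.camera(n);cv2.imwrite(f"pics/{n}6.png",cv2.resize(c["pixels"][150:350,160:420,::-1],None,fx=3,fy=3))
E
```

```text
9.0 [ 0.62561697 -0.19733599  0.27193156] [-3.14763946e-02  9.99504172e-01 -4.60511835e-04  6.58938932e-04] [ 0.02220827  0.31641107 -0.0367008 ]
```

View pics/scene6.png

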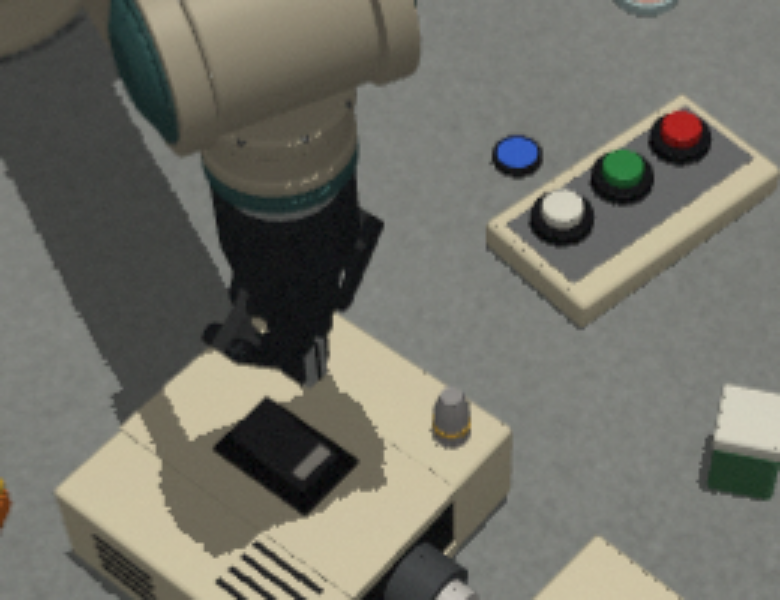

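View pics/side6.png

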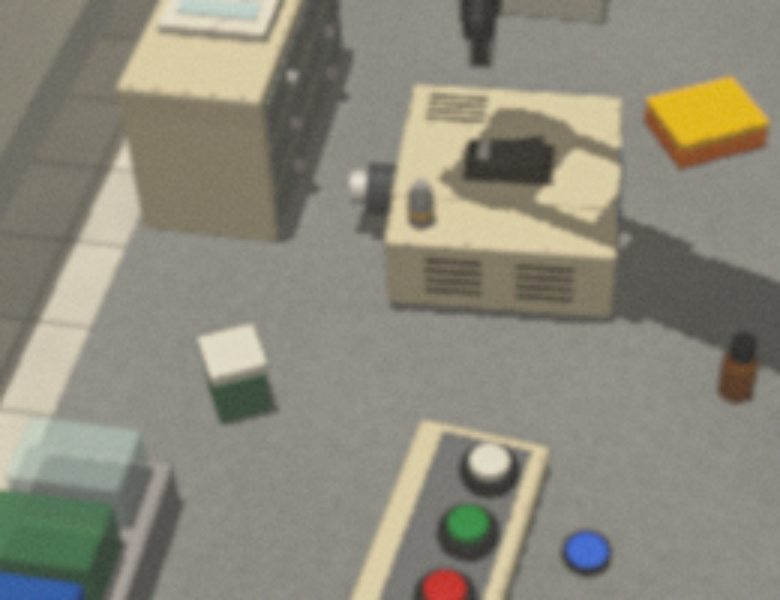

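The white-barred end is down: the bar moved from (310,455) to (313,462) in the scene crop and its side now faces away. Next I'll go over the green button at about (0.583, 0.1695), crossing high.

>>> {"method": "apply_moves", "body": {
  "series": [
    {"rx": 0,"ry": 0,"rz": 0,"dx": 1,"dy": 20,"dz": 0,"gripper": 0},
    {"rx": 0,"ry": 0,"rz": 0,"dx": 3,"dy": 55,"dz": 0,"gripper": 0},
    {"rx": 0,"ry": 0,"rz": 0,"dx": 5,"dy": 92,"dz": 0,"gripper": 0},
    {"rx": 0,"ry": 0,"rz": 0,"dx": 7,"dy": 130,"dz": 0,"gripper": 0},
    {"rx": 0,"ry": 0,"rz": 0,"dx": 9,"dy": 168,"dz": 0,"gripper": 0},
    {"rx": 0,"ry": 0,"rz": 0,"dx": 11,"dy": 206,"dz": 0,"gripper": 0},
    {"rx": 0,"ry": 0,"rz": 0,"dx": 13,"dy": 244,"dz": 0,"gripper": 0},
    {"rx": 0,"ry": 0,"rz": 0,"dx": 15,"dy": 280,"dz": 0,"gripper": 0}
  ]
}}

```text
clock: 9.82
tool_pos: [0.5918, 0.0833, 0.2676]
tcp_rot: [-0.032, 0.999, -0.0, -0.002]
wrist_force: [0.7, 0.7, 0.3]
gripper_width: -0.0
```

>>> {"method": "apply_moves", "body": {
  "series": [
    {"rx": 0,"ry": 0,"rz": 0,"dx": 1,"dy": 30,"dz": 0,"gripper": 0},
    {"rx": 0,"ry": 0,"rz": 0,"dx": 2,"dy": 60,"dz": 0,"gripper": 0},
    {"rx": 0,"ry": 0,"rz": 0,"dx": 4,"dy": 80,"dz": 0,"gripper": 0},
    {"rx": 0,"ry": 0,"rz": 0,"dx": 4,"dy": 89,"dz": 10,"gripper": 0},
    {"rx": 0,"ry": 0,"rz": 0,"dx": 4,"dy": 89,"dz": 35,"gripper": 0},
    {"rx": 0,"ry": 0,"rz": 0,"dx": 4,"dy": 89,"dz": 65,"gripper": 0},
    {"rx": 0,"ry": 0,"rz": 0,"dx": 4,"dy": 89,"dz": 85,"gripper": 0},
    {"rx": 0,"ry": 0,"rz": 0,"dx": 4,"dy": 89,"dz": 90,"gripper": 0}
  ]
}}

```text
clock: 10.48
tool_pos: [0.5811, 0.1687, 0.1729]
tcp_rot: [-0.031, 0.999, -0.001, -0.005]
wrist_force: [-0.9, -0.2, -1.6]
gripper_width: -0.0002
```

```bash
python3 - <<'E'
from cell import viewer,sensors
from h import *
c=viewer.camera("wrist");cv2.imwrite("pics/wrist7.png",c["pixels"][:,:,::-1])
for n in("scene","side"):
    c=viewer.camera(n);cv2.imwrite(f"pics/{n}7.png",cv2.resize(c["pixels"][150:400,200:460,::-1],None,fx=2.4,fy=2.4))
o=sensors.observe();print(o['clock'],o['tool_pos'],o['tcp_rot'],o['wrist_force'])
M=R.from_quat(o['tcp_rot']).as_matrix();print("tip",o['tool_pos']+M[:,2]*.073)
E
```

```text
10.6333 [0.58339907 0.16935745 0.17952225] [-3.12694612e-02  9.99510845e-01 -2.00301137e-04 -5.02014636e-04] [0.17665946 0.16602313 0.687764  ]
tip [0.58332672 0.16932593 0.10652229]
```

View pics/scene7.png

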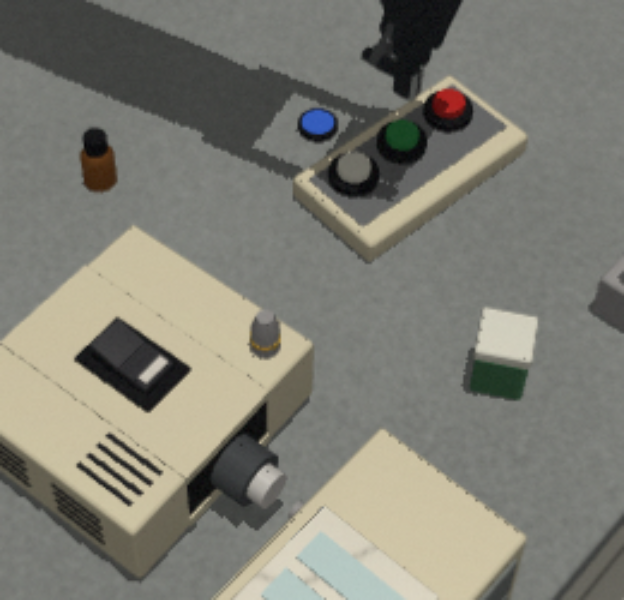

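View pics/side7.png

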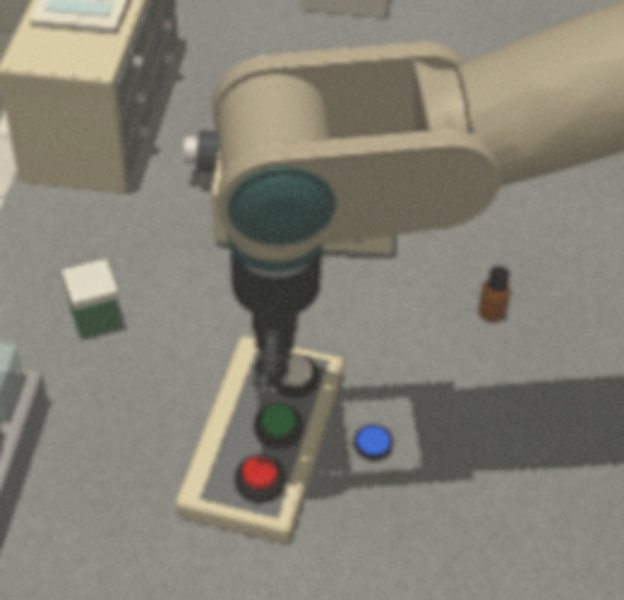

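View pics/wrist7.png

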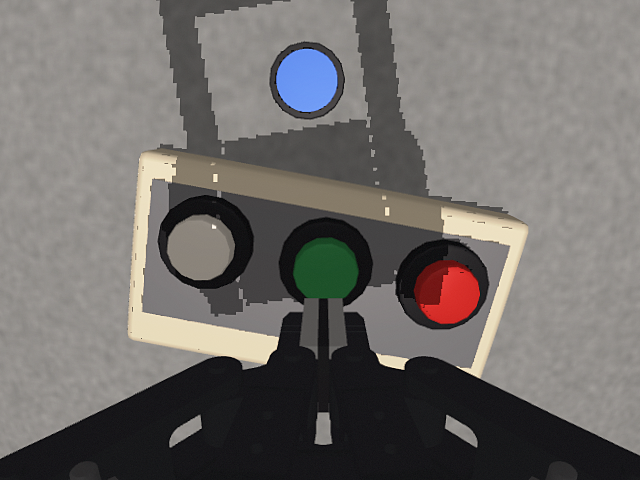

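The tips are in line with green: it's centred at column 326 in the wrist view, and the tip is at (0.5833, 0.1693). I'll descend to just above it, then press.

>>> {"method": "apply_moves", "body": {
  "series": [
    {"rx": 0,"ry": 0,"rz": 0,"dx": 0,"dy": 0,"dz": 8,"gripper": 0},
    {"rx": 0,"ry": 0,"rz": 0,"dx": 0,"dy": 0,"dz": 18,"gripper": 0},
    {"rx": 0,"ry": 0,"rz": 0,"dx": 0,"dy": 0,"dz": 30,"gripper": 0},
    {"rx": 0,"ry": 0,"rz": 0,"dx": 0,"dy": 0,"dz": 40,"gripper": 0},
    {"rx": 0,"ry": 0,"rz": 0,"dx": 0,"dy": 0,"dz": 47,"gripper": 0},
    {"rx": 0,"ry": 0,"rz": 0,"dx": 0,"dy": 0,"dz": 52,"gripper": 0},
    {"rx": 0,"ry": 0,"rz": 0,"dx": 0,"dy": 0,"dz": 52,"gripper": 0},
    {"rx": 0,"ry": 0,"rz": 0,"dx": 0,"dy": 0,"dz": 52,"gripper": 0}
  ]
}}

```text
clock: 11.3
tool_pos: [0.5834, 0.17, 0.1278]
tcp_rot: [-0.032, 1.0, -0.0, -0.0]
wrist_force: [-0.6, 1.2, 0.5]
gripper_width: 0.0002
```

>>> {"method": "apply_moves", "body": {
  "series": [
    {"rx": 0,"ry": 0,"rz": 0,"dx": 0,"dy": 0,"dz": 2,"gripper": 0},
    {"rx": 0,"ry": 0,"rz": 0,"dx": 0,"dy": 0,"dz": 4,"gripper": 0},
    {"rx": 0,"ry": 0,"rz": 0,"dx": 0,"dy": 0,"dz": 6,"gripper": 0},
    {"rx": 0,"ry": 0,"rz": 0,"dx": 0,"dy": 0,"dz": 8,"gripper": 0},
    {"rx": 0,"ry": 0,"rz": 0,"dx": 0,"dy": 0,"dz": 9,"gripper": 0},
    {"rx": 0,"ry": 0,"rz": 0,"dx": 0,"dy": 0,"dz": 10,"gripper": 0},
    {"rx": 0,"ry": 0,"rz": 0,"dx": 0,"dy": 0,"dz": 10,"gripper": 0},
    {"rx": 0,"ry": 0,"rz": 0,"dx": 0,"dy": 0,"dz": 10,"gripper": 0}
  ]
}}

```text
clock: 11.97
tool_pos: [0.5836, 0.17, 0.1184]
tcp_rot: [-0.032, 1.0, 0.0, 0.001]
wrist_force: [0.1, -0.2, 3.9]
gripper_width: -0.0
```

>>> {"method": "apply_moves", "body": {
  "series": [
    {"rx": 0,"ry": 0,"rz": 0,"dx": 0,"dy": 0,"dz": 1,"gripper": 0},
    {"rx": 0,"ry": 0,"rz": 0,"dx": 0,"dy": 0,"dz": 2,"gripper": 0},
    {"rx": 0,"ry": 0,"rz": 0,"dx": 0,"dy": 0,"dz": 3,"gripper": 0},
    {"rx": 0,"ry": 0,"rz": 0,"dx": 0,"dy": 0,"dz": 4,"gripper": 0},
    {"rx": 0,"ry": 0,"rz": 0,"dx": 0,"dy": 0,"dz": 5,"gripper": 0},
    {"rx": 0,"ry": 0,"rz": 0,"dx": 0,"dy": 0,"dz": 6,"gripper": 0},
    {"rx": 0,"ry": 0,"rz": 0,"dx": 0,"dy": 0,"dz": 6,"gripper": 0},
    {"rx": 0,"ry": 0,"rz": 0,"dx": 0,"dy": 0,"dz": 6,"gripper": 0}
  ]
}}

```text
clock: 12.63
tool_pos: [0.5838, 0.1701, 0.1162]
tcp_rot: [-0.032, 0.999, 0.0, 0.001]
wrist_force: [-12.5, -3.4, 26.1]
gripper_width: 0.0001
```

A hard stop at 26 N with the tip at 0.043 m, so the button is fully down. I'll release it and rise clear.

>>> {"method": "apply_moves", "body": {
  "series": [
    {"rx": 0,"ry": 0,"rz": 0,"dx": 0,"dy": 0,"dz": -3,"gripper": 0},
    {"rx": 0,"ry": 0,"rz": 0,"dx": 0,"dy": 0,"dz": -12,"gripper": 0},
    {"rx": 0,"ry": 0,"rz": 0,"dx": 0,"dy": 0,"dz": -30,"gripper": 0},
    {"rx": 0,"ry": 0,"rz": 0,"dx": 0,"dy": 0,"dz": -55,"gripper": 0},
    {"rx": 0,"ry": 0,"rz": 0,"dx": 0,"dy": 0,"dz": -85,"gripper": 0},
    {"rx": 0,"ry": 0,"rz": 0,"dx": 0,"dy": 0,"dz": -115,"gripper": 0},
    {"rx": 0,"ry": 0,"rz": 0,"dx": 0,"dy": 0,"dz": -140,"gripper": 0},
    {"rx": 0,"ry": 0,"rz": 0,"dx": 0,"dy": 0,"dz": -150,"gripper": 0}
  ]
}}

```text
clock: 13.3
tool_pos: [0.584, 0.1701, 0.2659]
tcp_rot: [-0.032, 0.999, 0.0, 0.002]
wrist_force: [-0.1, 0.2, 0.5]
gripper_width: -0.0002
```

```bash
python3 - <<'E'
from cell import viewer,sensors
from h import *
for n in("scene","side"):
    c=viewer.camera(n);cv2.imwrite(f"pics/{n}8.png",cv2.resize(c["pixels"][150:400,160:460,::-1],None,fx=2.4,fy=2.4))
    print(n,blobs(c,(50,120,40),(75,255,255)),blobs(c,(108,150,40),(125,255,255)))
o=sensors.observe();print(o['clock'],o['tool_pos'],o['wrist_force'])
E
```

```text
scene [([361, 200, 14, 13, 143], [367.3, 205.9]), ([496, 219, 38, 29, 376], [514.2, 232.7])] [([554, 0, 16, 9, 111], [561.7, 3.7]), ([588, 0, 21, 23, 313], [597.4, 10.3]), ([623, 12, 17, 24, 283], [632.4, 24.0]), ([326, 196, 13, 10, 117], [331.9, 200.4]), ([500, 200, 51, 48, 1049], [526.0, 219.1]), ([27, 470, 13, 10, 48], [32.7, 475.1])]
side [] [([349, 328, 13, 11, 117], [355.2, 333.1]), ([140, 341, 47, 28, 974], [163.2, 354.2])]
13.4 [0.58380537 0.17004224 0.263456  ] [-0.17717577  0.64843957 -0.46121639]
```

View pics/scene8.png

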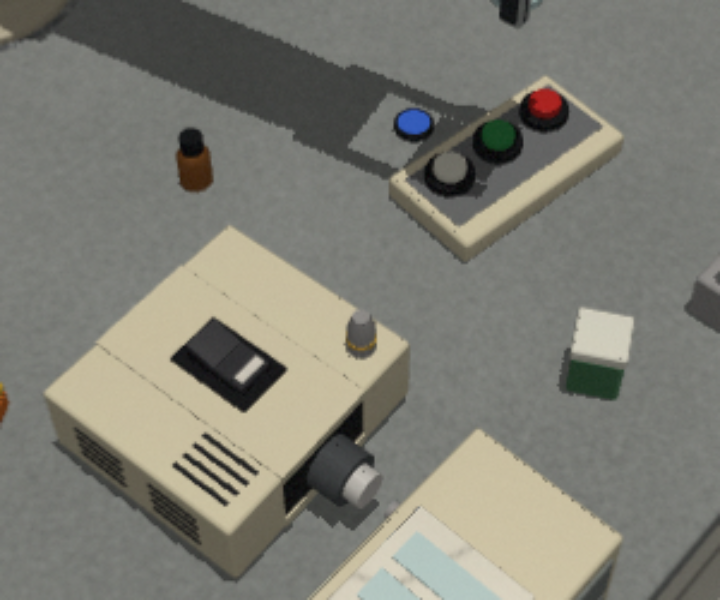

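View pics/side8.png

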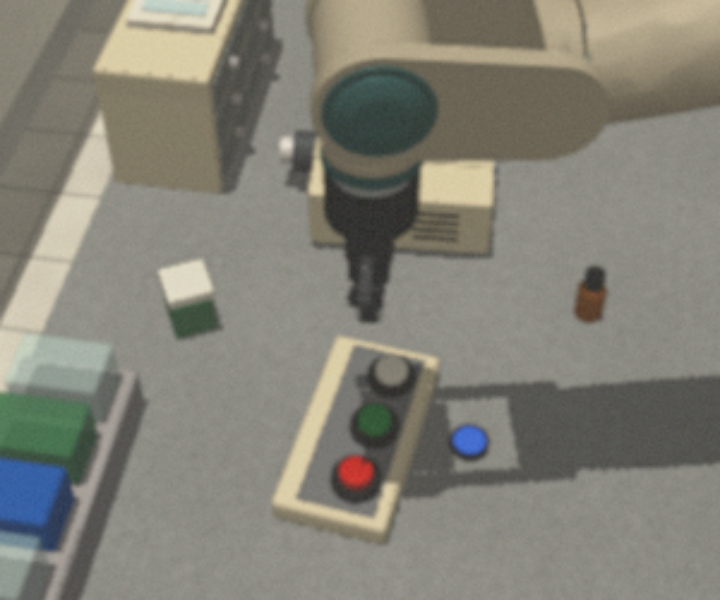

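The rocker is on, the cassette is flush, all three buttons are up (green's centroid is back within 0.4 px of its start), and no loose thing has moved. I'll hand it in.

```bash
python3 -c "
from cell import r,sensors
print(sensors.observe()['clock']); print(r.close_job())"
```

```text
13.4
the job is handed in; nothing more can be done
None
```

The job is handed in at 13.4 s, with all three steps done in order using the closed fingertips. No verdict was reported.

- **Cassette:** I pushed it in until it hit a firm stop at about 25 N. That came about 3 mm earlier than my estimate of the finger width suggested. Afterwards the wrist view showed the blue front flush, and the scene and side views no longer showed it.
- **Rocker:** I pressed the white-barred end at about 3 N until it hit a firm stop at about 15 N. The later pictures show that end still down.
- **Green button:** I pressed it to a firm stop at about 26 N, with the tip at about 43 mm high against the expected 44 mm, and then let go. It sprang back to within 0.4 px of where it started in the scene view. That view was partly in shadow, and in the side view the colour mask missed the shaded button, so I judged that one by eye.

In the last pictures the white and red buttons are up. The bottle, objective, stain jar and blue filter look unmoved. The slide box was last seen fully, and in place, after the rocker press. I did not check the dish separately, but the arm never went near it. The gripper is well clear of everything, with no force on it above noise.

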